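Tip the oak riser into a side shelf

TASK

Tip the tall hollow oak riser over towards the short cabinet by pushing on it, so that it lies on its broad side, then push it along the trolley top until its end comes gently to rest flat against the cabinet's side and the two tops make one level shelf. Only push the riser, never lift or carry it; leave the cabinet door shut and the jar, bottle opener and tumblers where they are, and finish with the hand clear.

Things in the scene. Friction and masses are not known exactly. Their poses are not given: they have to be found in the camera images.
- riser: Loose oak display riser, 0.45 to 0.9 kg, starts upright: 150 mm wide (own x), 90 deep (own y), 190 tall (own z). A tube of 12 mm panels, open through along x; the broad faces (normal +-y) and the two ends are closed. Origin: centre of its underside. One broad face looks roughly at the cabinet (yaw within 0.12 rad). Lying down it is 90 mm high and reaches 190 mm from the edge it turned on.
- riser_top (a point): Centre of the riser's top end face (190 mm along the riser's own z from its origin). This end face is the one that finally bears against the cabinet.
- riser_edge_a (a point): Middle of the riser's bottom edge on its own -y side. Pushed about 155 mm up, the standing riser turns about its far bottom edge instead of sliding, and past about 25 deg it falls by itself, landing short of the cabinet.
- riser_edge_b (a point): Middle of the riser's bottom edge on its own +y side.
- cabinet: Short oak cabinet fixed to the trolley top, 260 mm deep (its own x), 180 mm wide (its own y), 90 mm high, with a knobbed door on its -x front (towards the robot). Origin: centre of its underside; the plain side panels are at own y = -90 mm and +90 mm. On the right or left (world y -0.43 to -0.52 or +0.43 to +0.52), yaw within 0.08 rad.
- cabinet_door0 (a joint): Cabinet door: 0 shut, grows to 1.9 rad as it opens towards the robot.
- tumbler1: Ribbed blue glass tumbler, 100 mm high, 74 mm across the rim, standing on the tray; origin at the centre of its foot.
- tumbler2: The second tumbler, the same as the first.
- tray: Fixed low dark wooden tray, 180 (x) x 240 (y) x 22 mm, on the other side of the riser from the cabinet; origin at the centre of its underside.
- jar: Screw-top glass jar of bamboo picks, 80 mm across, 125 mm high, beyond the riser; origin at the centre of its underside.
- opener: Flat steel bottle opener, about 135 mm long (its own x) and 8 mm thick, lying beyond the riser; origin on its underside near the middle.
Not all that is in view belongs to the job. What is shaped like the riser but purple is not meant.

How it is judged:
By the outcome, as a careful person would: the job done as asked, in the order asked, and still so for the second after the job is handed in, with the robot touching nothing.
It also fails if it takes over 51 s, if anything falls off the work surface, if the arm or the gripper's body presses on something with over 40 N, if the wrist force passes 120 N, or if a joint passes its speed limit or range.

ROBOT

A 6-joint arm with a two-finger parallel gripper is mounted at the origin on the work surface. World frame = base frame: x ahead of the robot, y to its left, z up, the work surface at z = 0. Lengths are in m, angles in rad, forces in N, time in s.
With the tool pointing down it reaches from about 0.375 to 0.975 m from the base axis. Payload 3.8 kg.
Tool frame: the origin (TCP) lies at the centre of the arm's flange, where the gripper is bolted on; the fingertips stand 173 mm ahead of it and the grasp point (between the pads) lies 155 mm ahead of it (bot.tip_reach is the distance from the TCP to the fingertips, in m); z points along the fingers, y is the line along which they close (so a half turn about z gives the same grasp; the last joint's range is limited). The gripper opens to 85 mm and grips with 20 to 120 N. Pads are 22 mm wide; open, the fingers measure 114 mm over their backs; the gripper's body (76 mm by 85 mm) begins 54 mm behind the grasp point. The pads swing forward as they close: fully open they stand 13 mm farther back than shut.
Start: joints at [1.125, 0.264, 1.604, -0, 1.274, -0.037], TCP at [0.268, 0.619, 0.405] pointing down, gripper open.
Joint ranges: [-2.63, 2.63], [-0.94, 2.18], [0.31, 2.57], [-1.31, 4.45], [0, 2.66], [-2.55, 2.55]. Speed limits (rad/s): [2.57, 2.57, 3.14, 3.14, 3.14, 3.14].

INTERFACE

Orientations are given as a rotation vector (axis times angle).
In Python, from workcell import bot gives the robot as it stands.
- The arm moves only by the tool drive_tool, never from a script. Its arguments are lists of equal length, an entry for each row: "claw": the finger opening in mm, from 0 to 85.4; "slide": the shift along the world's x, y, z each as a share of 0.5 m, from -1 to 1, a list of three; "yaw": the turn about the world's z as a share of 180 degrees, from -1 to 1. A call has 1 to 8 rows; each row is the pose to reach, as a shift and turn from the pose commanded when the call began, turning the shorter way round; what a row does not reach only later rows make up. A row lasts 1/12 s, in which the tool goes at most 41.7 mm and 7.16 degrees, less where a joint would pass 70% of its speed; a pose out of reach is approached as far as the arm can. A call with a number of a shift or a turn outside -1 to 1 is refused whole. A call with a gripper value outside its range is refused whole. The fingers move at their own pace and stop on an object; "newtons" is the grip in N (left out, the last holds). Time passes only in rows, so rows that repeat a pose let the fingers close. It gives the time, the measured TCP pose, the force, the opening and the grip force at its end, in the units of the state.
- bot.read_state(): the state, without advancing time (a new reading comes with each control period).
- bot.read_camera(name): name is "scene" or "top"; returns a dict with "color" (400x640x3 uint8, red, green, blue), "depth" (400x640 float32, m along the optical axis (not along the pixel's ray), 0 where there is no reading), "mtx" (3x3 intrinsics, pixels), "eye" and "rotation" of the camera in the world. Camera axes: x right, y up, looking along -z (the intrinsics and any distortion apply to the point x, -y, -z); pixel columns grow to the right and rows downward; lengths in m; the calibration is good to about 2 mm. A picture is of the moment at which its call begins.
- bot.finish_job(): hands the job in; it is judged then, once.
The state is a dict: "time": time; "q": joint angles; "joint_vel": joint speeds; "joint_torque": joint torques, N m; "tool_pos": TCP position; "tcp_rot": TCP orientation; "wrist_force": force on the tool from outside, world axes, zero at the start; "torque": the same for the moment, N m; "width": opening from 0.0 (shut) to 1.0 (fully open); "grip_force": force on a finger pad.
Only numpy, scipy, OpenCV 4.12 (cv2) and the standard library are available. Lean on these libraries where they do the work, as an engineer would, in place of code of your own. Each camera call takes 0.05 s, during which the arm holds its last target. There are 200 camera calls.

## Working session

There is one attempt and no reset: what is moved stays moved. The work goes in short steps, Python scripts to look and compute and a tool call to move; the robot and the scene stay as the last step left them, time stands still between calls to the robot, and variables do not carry over. Pictures are saved under pics/ and viewed, at most 10 in all, crops included, and the job is handed in when it is done.

Besides the shell and the picture viewer there is one more tool, called after "Emit:" by a JSON object that holds its "method" and its "body". drive_tool: Moves the arm, as the interface text tells. Shift numbers are shares of 0.5 m and turn numbers shares of 180 degrees, none past 1 either way. Its arguments: {"type":"object","properties":{"claw":{"type":"array","items":{"type":"number"}},"slide":{"type":"array","items":{"type":"array","items":{"type":"number"}}},"yaw":{"type":"array","items":{"type":"number"}},"newtons":{"type":"number"}},"required":["claw","slide","yaw"]}

```bash
ls; mkdir -p pics
cat > h.py <<'E'
import numpy as np, cv2
from workcell import bot
def cloud(c):
    d=c["depth"];K=np.array(c["mtx"]);h,w=d.shape
    u,v=np.meshgrid(np.arange(w),np.arange(h))
    p=np.stack([(u-K[0,2])/K[0,0]*d,-(v-K[1,2])/K[1,1]*d,-d],-1)
    return p@np.array(c["rotation"]).T+np.array(c["eye"])
def save(n,im,s=1):
    cv2.imwrite("pics/"+n,cv2.resize(im[...,::-1],None,fx=s,fy=s))
E
python3 - <<'E'
from h import *
for n in("scene","top"):
    c=bot.read_camera(n);save(n+"1.png",c["color"],1.25)
    np.savez(n+"1.npz",**{k:np.array(v) for k,v in c.items()})
    print(n,c["eye"],c["rotation"],c["mtx"],c.keys())
print(bot.read_state())
E
```

```text
pics
scene [0.82519533 0.45401908 1.71360845] [0.09938368 0.41468403 2.59427297] [[511.26262021   0.         324.87039663]
 [  0.         511.26262021 201.91534255]
 [  0.           0.           1.        ]] dict_keys(['color', 'depth', 'mtx', 'eye', 'rotation'])
top [ 0.33124385 -0.00343474  1.75671989] [ 0.12686414 -0.10354627 -1.54301408] [[434.68905163   0.         317.22872812]
 [  0.         434.68905163 194.85073517]
 [  0.           0.           1.        ]] dict_keys(['color', 'depth', 'mtx', 'eye', 'rotation'])
{'time': 0.1, 'q': array([ 1.12510400e+00,  2.64717494e-01,  1.60528919e+00, -2.94666690e-05,
        1.27369705e+00, -3.68965910e-02]), 'joint_vel': array([ 0.00070393, -0.00394658, -0.00184615,  0.00144873, -0.00171513,
        0.00049942]), 'joint_torque': array([-2.92698105e-04, -5.16708720e+01, -3.68589234e+01, -1.90120431e-04,
        6.34198936e-03, -1.48439972e-05]), 'tool_pos': array([0.26818176, 0.61908964, 0.40343145]), 'tcp_rot': array([-0.63756244, -3.07572927,  0.00323008]), 'wrist_force': array([-0.15937347,  0.02817357, -0.92374814]), 'torque': array([-0.03156181, -0.03838907,  0.01875368]), 'grip_force': 0.0, 'width': 1.0008492852415982}
```

View pics/scene1.png

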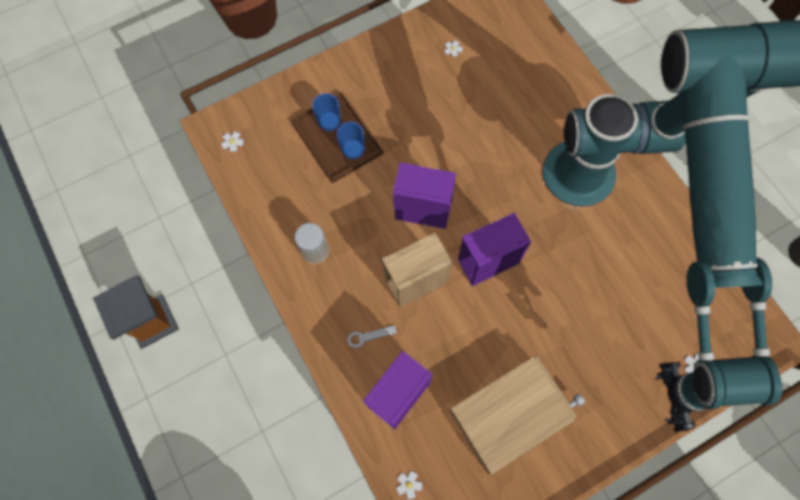

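View pics/top1.png

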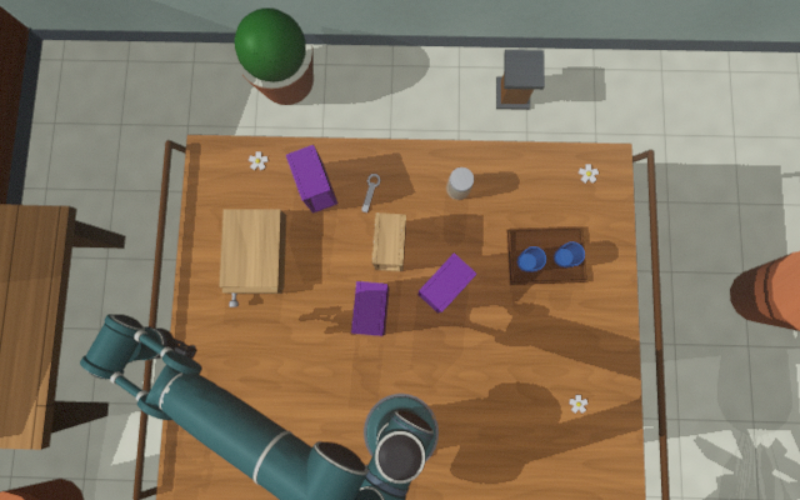

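The oak riser is at about (390,241) in the top view and (418,269) in the scene view. Things that could be mistaken for it are the purple blocks at top (447,282), (370,308) and (311,178). The cabinet is at top (251,250), the jar at (460,183), the opener at (371,192) and the tumblers at (531,260) and (570,256). I choose the oak one at (390,241).

```bash
sed -i 's/np.array(c\["rotation"\]).T/cv2.Rodrigues(np.array(c["rotation"],float))[0].T/' h.py
cat >> h.py <<'E'
def rect(P):
    r=cv2.minAreaRect(P[:,:2].astype(np.float32)); return np.round(np.array(r[0]),4),np.round(r[1],4),round(r[2],2)
def near(w,c,m,r,zlo,zhi):
    p=w[m]; k=(np.hypot(p[:,0]-c[0],p[:,1]-c[1])<r)&(p[:,2]>zlo)&(p[:,2]<zhi); return p[k]
def show(c,mi=60):
    w=cloud(c);hsv=cv2.cvtColor(c["color"],cv2.COLOR_RGB2HSV);z=w[...,2]
    for lo,hi in((.006,.016),(.08,.1),(.095,.11),(.115,.135),(.18,.2)):
        m=((z>lo)&(z<hi)&(c["depth"]>0)&(w[...,0]<.95)&(w[...,0]>.2)&(abs(w[...,1])<.75)).astype(np.uint8)
        m=cv2.morphologyEx(m,cv2.MORPH_OPEN,np.ones((2,2)))
        n,l,s,ce=cv2.connectedComponentsWithStats(m)
        for i in range(1,n):
            if s[i,4]>mi:
                P=w[l==i];print((lo,hi),ce[i].astype(int),s[i,4],*rect(P),"z",np.median(P[:,2]).round(4),"hsv",np.median(hsv[l==i],0))
E
python3 - <<'E'
from h import *
for n in("scene","top"):
    c={k:v for k,v in np.load(n+"1.npz").items()}
    print(n);show(c)
    w=cloud(c);print("table z",np.median(w[...,2][(abs(w[...,2])<.02)]))
    if n=="top": save("crop.png",c["color"][120:300,150:500],2)
E
```

```text
scene
(0.006, 0.016) [248  96] 65 [ 0.6075 -0.5363] [0.0491 0.0406] 78.25 z 0.0101 hsv [ 12. 137.  92.]
(0.006, 0.016) [265 126] 249 [ 0.6035 -0.4018] [0.0697 0.1307] 3.26 z 0.0094 hsv [ 12. 139.  89.]
(0.006, 0.016) [375 213] 72 [0.4376 0.0956] [0.0728 0.0248] 59.28 z 0.0126 hsv [138.  158.5 101. ]
(0.08, 0.1) [251 200] 65 [ 0.7835 -0.1425] [0.0223 0.0675] 82.37 z 0.0828 hsv [ 21.  29. 133.]
(0.08, 0.1) [410 332] 4755 [0.6173 0.4902] [0.414  0.1875] 1.3 z 0.0908 hsv [ 17.  88. 179.]
(0.115, 0.135) [247 189] 383 [0.8165 0.114 ] [0.6764 0.0723] 82.44 z 0.1253 hsv [107.  10. 177.]
(0.18, 0.2) [339 147] 1210 [0.6293 0.0927] [0.8078 0.1522] 50.86 z 0.1905 hsv [138. 153. 152.]
(0.18, 0.2) [397 192] 1305 [0.5461 0.2023] [0.7356 0.1549] 30.15 z 0.1906 hsv [138. 155. 111.]
(0.18, 0.2) [333 209] 1355 [0.6849 0.1722] [0.6069 0.1675] 48.1 z 0.1908 hsv [ 17.  86. 184.]
(0.18, 0.2) [318 310] 1586 [0.7718 0.3409] [0.1848 0.1685] 22.38 z 0.1907 hsv [138. 152. 152.]
table z 0.0011393435921501771
top
(0.006, 0.016) [257 160] 74 [0.7257 0.271 ] [0.0443 0.0601] 25.76 z 0.0118 hsv [141. 136. 104.]
(0.00
[... 285 characters left out ...]
]
(0.006, 0.016) [437 218] 79 [ 0.5035 -0.4596] [0.0383 0.0589] 81.45 z 0.0091 hsv [ 12. 146.  88.]
(0.08, 0.1) [201 199] 2902 [0.5194 0.2786] [0.6198 0.2748] 80.2 z 0.0897 hsv [ 18. 102. 182.]
(0.115, 0.135) [370 143] 282 [ 0.7861 -0.1882] [0.0664 0.1027] 24.66 z 0.1249 hsv [105.   6. 173.]
(0.18, 0.2) [247 138] 943 [0.5998 0.198 ] [0.6635 0.1022] 28.12 z 0.19 hsv [140. 145. 153.]
(0.18, 0.2) [312 191] 1001 [0.5093 0.0429] [0.0938 0.3558] 89.83 z 0.1898 hsv [ 18. 102. 183.]
(0.18, 0.2) [359 226] 1030 [ 0.4233 -0.1092] [0.0971 0.278 ] 48.54 z 0.1903 hsv [140. 150. 155.]
(0.18, 0.2) [296 247] 1055 [0.3692 0.0725] [0.1564 0.1547] 86.3 z 0.1899 hsv [141. 141. 116.]
table z 0.0006830478057331391
```

View pics/crop.png

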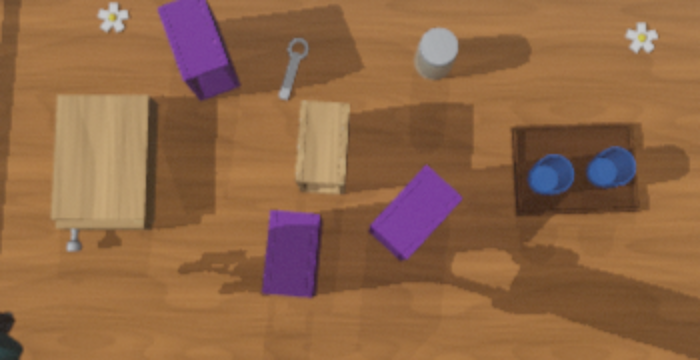

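The crop shows the oak riser at (323,146), with the cabinet to its left. There are purple decoys at (293,253), (416,213) and (198,47). I'll refit the outlines by casting their pixels onto the top planes.

```bash
cat >> h.py <<'E'
def cast(c,uv,z):
    K=np.array(c["mtx"],float);R=cv2.Rodrigues(np.array(c["rotation"],float))[0];e=np.array(c["eye"])
    uv=np.asarray(uv,float).reshape(-1,2)
    d=np.c_[(uv[:,0]-K[0,2])/K[0,0],-(uv[:,1]-K[1,2])/K[1,1],-np.ones(len(uv))]@R.T
    return e+d*((z-e[2])/d[:,2])[:,None]
def tops(c,zs,mi=150):
    w=cloud(c);hsv=cv2.cvtColor(c["color"],cv2.COLOR_RGB2HSV)
    for z in zs:
        m=(abs(w[...,2]-z)<.007).astype(np.uint8)
        m=cv2.morphologyEx(m,cv2.MORPH_OPEN,np.ones((5,5)))
        n,l,s,ce=cv2.connectedComponentsWithStats(m)
        for i in range(1,n):
            q=cast(c,ce[i],z)[0]
            if s[i,4]<mi or q[0]>1 or q[0]<.15 or abs(q[1])>.75: continue
            v,u=np.where(l==i);P=cast(c,np.c_[u,v],z)
            r=cv2.minAreaRect(P[:,:2].astype(np.float32))
            print(z,ce[i].astype(int),s[i,4],"c",np.round(r[0],4),np.round(r[1],4),round(r[2],2),"mean",P.mean(0)[:2].round(4),"hue",np.median(hsv[l==i][:,0]),"box",cv2.boxPoints(r).round(3).tolist())
E
python3 - <<'E'
from h import *
for n in("scene","top"):
    c={k:v for k,v in np.load(n+"1.npz").items()}
    print(n);tops(c,(.19,.09,.125,.1))
E
```

```text
scene
0.19 [343 144] 575 c [ 0.4546 -0.1274] [0.0895 0.1499] 48.59 mean [ 0.4381 -0.1236] hue 138.0 box [[0.36899998784065247, -0.11100000143051147], [0.48100000619888306, -0.210999995470047], [0.5400000214576721, -0.14300000667572021], [0.42800000309944153, -0.04399999976158142]]
0.19 [408 185] 365 c [0.3346 0.1039] [0.0835 0.0726] 57.83 mean [0.3344 0.1017] hue 138.0 box [[0.28200000524520874, 0.08799999952316284], [0.34299999475479126, 0.04899999871850014], [0.3880000114440918, 0.11999999731779099], [0.32600000500679016, 0.1589999943971634]]
0.19 [386 198] 410 c [0.4117 0.1083] [0.0724 0.1097] 58.73 mean [0.415 0.102] hue 138.0 box [[0.34599998593330383, 0.10599999874830246], [0.4399999976158142, 0.04899999871850014], [0.47699999809265137, 0.11100000143051147], [0.3840000033378601, 0.1679999977350235]]
0.19 [332 207] 943 c [0.5775 0.0473] [0.0913 0.1512] 87.94 mean [0.5779 0.0456] hue 17.0 box [[0.5, 0.004000000189989805], [0.6510000228881836, -0.0010000000474974513], [0.6549999713897705, 0.09000000357627869], [0.5040000081062317, 0.09600000083446503]]
0.19 [316 309] 1285 c [0.772
[... 2450 characters left out ...]
5509999990463257, 0.5659999847412109], [0.5569999814033508, 0.4880000054836273], [0.6119999885559082, 0.492000013589859], [0.6060000061988831, 0.5699999928474426]]
0.09 [206 210] 314 c [0.5046 0.4508] [0.0674 0.1291] 32.0 mean [0.5068 0.4503] hue 18.0 box [[0.44200000166893005, 0.4880000054836273], [0.5099999904632568, 0.3779999911785126], [0.5669999718666077, 0.414000004529953], [0.49900001287460327, 0.5230000019073486]]
0.125 [369 140] 156 c [ 0.7898 -0.1702] [0.0517 0.0617] 1.25 mean [ 0.7896 -0.1741] hue 105.0 box [[0.7630000114440918, -0.14000000059604645], [0.7649999856948853, -0.20200000703334808], [0.8159999847412109, -0.20000000298023224], [0.8149999976158142, -0.13899999856948853]]
```

Emit:
{"method": "drive_tool", "body": {"claw": [85,85,85,85,85,85,85,85], "slide": [[0.28,-0.6,0],[0.28,-0.6,0],[0.28,-0.6,0],[0.28,-0.6,0],[0.28,-0.6,0],[0.28,-0.6,0],[0.28,-0.6,0],[0.28,-0.6,0]], "yaw": [-0.19,-0.19,-0.19,-0.19,-0.19,-0.19,-0.19,-0.19]}}

```text
time: 0.77
tool_pos: [0.4085, 0.3172, 0.4043]
tcp_rot: [-1.514, -2.753, 0.001]
wrist_force: [-0.6, 0.2, -0.1]
width: 0.994
grip_force: 0.0
```

Run:
```python
from h import *
print(bot.tip_reach)
for n,M in(("scene",1),("top",1)):
    c={k:v for k,v in np.load(n+"1.npz").items()}
    w=cloud(c);hsv=cv2.cvtColor(c["color"],cv2.COLOR_RGB2HSV).astype(int)
    # cabinet top: bright oak, near its location
    t=c["color"].astype(int)
    R=(w[...,1]>.3)&(w[...,1]<.65)&(w[...,0]>.38)&(w[...,0]<.75)&(hsv[...,0]<26)&(hsv[...,2]>165)&(hsv[...,1]<118)
    R=cv2.morphologyEx(R.astype(np.uint8),cv2.MORPH_OPEN,np.ones((3,3)))
    nn,l,s,ce=cv2.connectedComponentsWithStats(R);i=1+s[1:,4].argmax()
    v,u=np.where(l==i);P=cast(c,np.c_[u,v],.09)
    r=cv2.minAreaRect(P[:,:2].astype(np.float32));print(n,s[i,4],r,cv2.boxPoints(r).round(4).tolist())
    # near side line: per column of x, min y
    b=[];
    for x in np.arange(.45,.66,.01):
        k=abs(P[:,0]-x)<.005
        if k.any(): b.append((x,P[k,1].min()))
    b=np.array(b);print("side",np.polyfit(b[:,0]-.578,b[:,1],1),np.ptp(b[:,1]))
    # opener: grey
    G=(hsv[...,1]<60)&(w[...,2]<.02)&(w[...,0]>.55)&(w[...,0]<.85)&(w[...,1]>-.02)&(w[...,1]<.3)
    v,u=np.where(G);P=cast(c,np.c_[u,v],.008);print("opener",len(u),P.min(0),P.max(0),P[P[:,0].argmin()])
s=bot.read_state();print(s["tool_pos"],s["tcp_rot"],s["q"])
```

```text
0.1734
scene 4800 ((0.5484099984169006, 0.482917457818985), (0.2517662048339844, 0.17941910028457642), 1.3950101137161255) [[0.4203999936580658, 0.5695000290870667], [0.424699991941452, 0.3901999890804291], [0.6764000058174133, 0.39629998803138733], [0.6721000075340271, 0.5756999850273132]]
side [0.02429037 0.39449235] 0.005297520686756596
opener 280 [0.69295908 0.0887007  0.008     ] [0.82373096 0.14730717 0.008     ] [0.69295908 0.135401   0.008     ]
top 2917 ((0.5484529733657837, 0.48103612661361694), (0.2510346472263336, 0.178466334939003), 1.4247797727584839) [[0.42080000042915344, 0.5670999884605408], [0.4251999855041504, 0.388700008392334], [0.6761999726295471, 0.39500001072883606], [0.6717000007629395, 0.5734000205993652]]
side [0.01787014 0.39403036] 0.00567061743324615
opener 165 [0.69494096 0.08999668 0.008     ] [0.82276643 0.14497718 0.008     ] [0.69494096 0.13646249 0.008     ]
[0.40850951 0.31722163 0.40427133] [-1.51370163e+00 -2.75282445e+00  9.83874421e-04] [ 6.12186765e-01 -3.60323002e-02  1.93701314e+00 -2.50907198e-04
  1.24119302e+00  4.69618845e-02]
```

Emit:
{"method": "drive_tool", "body": {"claw": [85,85,85,85,85,85,85,85], "slide": [[0.34,-0.734,0],[0.34,-0.734,0],[0.34,-0.734,0],[0.34,-0.734,0],[0.34,-0.734,0],[0.34,-0.734,0],[0.34,-0.734,0],[0.34,-0.734,0]], "yaw": [-0.188,-0.188,-0.188,-0.188,-0.188,-0.188,-0.188,-0.188]}}

```text
time: 1.43
tool_pos: [0.5486, 0.0148, 0.4044]
tcp_rot: [-2.25, -2.192, 0.0]
wrist_force: [1.3, -0.3, -0.4]
width: 0.997
grip_force: 0.0
```

Emit:
{"method": "drive_tool", "body": {"claw": [85,85,85,85,85,85], "slide": [[0.06,-0.14,0],[0.06,-0.14,0],[0.06,-0.14,-0.08],[0.06,-0.14,-0.168],[0.06,-0.14,-0.168],[0.06,-0.14,-0.168]], "yaw": [0,0,0,0,0,0]}}

```text
time: 1.93
tool_pos: [0.5765, -0.053, 0.317]
tcp_rot: [-2.245, -2.188, 0.009]
wrist_force: [-0.3, -0.4, 0.1]
width: 0.998
grip_force: 0.0
```

Run:
```python
from h import *
s=bot.read_state();print(s["tool_pos"],s["tcp_rot"])
c=bot.read_camera("scene");save("pre.png",c["color"][100:330,230:530],2)
```

```text
[ 0.5765076  -0.05300254  0.31700267] [-2.2449299  -2.18765949  0.00852924]
```

View pics/pre.png

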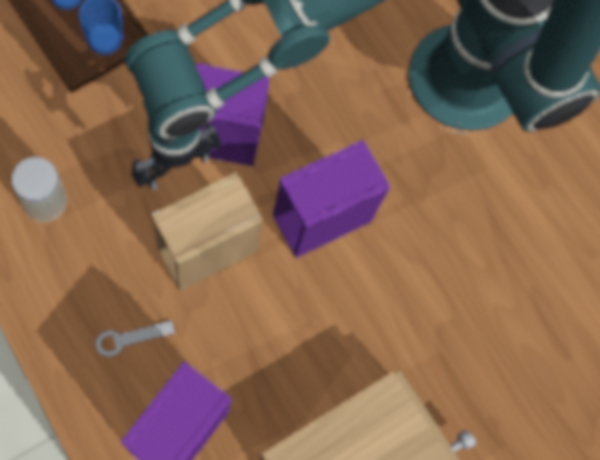

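Emit:
{"method": "drive_tool", "body": {"claw": [85,85,85,85,85,85,85,85], "slide": [[0,0.05,0.01],[0,0.075,0.01],[0,0.085,0.01],[0,0.095,0.01],[0,0.105,0.01],[0,0.115,0.01],[0,0.125,0.01],[0,0.135,0.01]], "yaw": [0,0,0,0,0,0,0,0]}}

```text
time: 2.65
tool_pos: [0.5785, 0.0145, 0.3259]
tcp_rot: [2.25, 2.192, 0.0]
wrist_force: [0.1, -2.0, 1.6]
width: 0.999
grip_force: 1.2
```

Run:
```python
from h import *
c=bot.read_camera("scene");save("push1.png",c["color"][100:330,230:530],2)
```

```text
(no output)
```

View pics/push1.png

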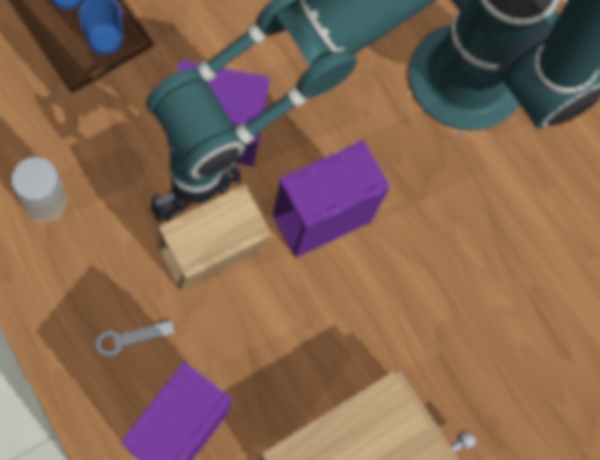

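It is tilting about its far bottom edge, with the bottom corner still at (182,283), so I'll carry on.

Emit:
{"method": "drive_tool", "body": {"claw": [85,85,85,85,85,85,85,85], "slide": [[0,0.012,0],[0,0.024,0],[0,0.036,0],[0,0.048,0],[0,0.06,0],[0,0.07,0],[0,0.08,0],[0,0.09,0]], "yaw": [0,0,0,0,0,0,0,0]}}

```text
time: 3.37
tool_pos: [0.5782, 0.0602, 0.3253]
tcp_rot: [-2.249, -2.193, 0.001]
wrist_force: [-0.4, -0.9, 0.3]
width: 0.996
grip_force: 0.0
```

Emit:
{"method": "drive_tool", "body": {"claw": [85,85,85,85,85,85], "slide": [[0,0.008,0],[0,0.016,0],[0,0.016,0],[0,0.016,0],[0,0.016,0],[0,0.016,0]], "yaw": [0,0,0,0,0,0]}}

```text
time: 3.87
tool_pos: [0.5784, 0.0672, 0.3257]
tcp_rot: [2.25, 2.193, -0.0]
wrist_force: [0.7, 0.1, 0.5]
width: 0.994
grip_force: 0.0
```

Run:
```python
from h import *
c=bot.read_camera("scene");save("push2.png",c["color"][100:330,230:530],2)
tops(c,(.09,))
```

```text
0.09 [347 235] 389 c [0.5715 0.1213] [0.077  0.1139] 58.06 mean [0.5674 0.1254] hue 17.0 box [[0.503000020980835, 0.11900000274181366], [0.5989999771118164, 0.057999998331069946], [0.6399999856948853, 0.12399999797344208], [0.5440000295639038, 0.18400000035762787]]
0.09 [344 253] 179 c [0.602  0.1714] [0.0442 0.0725] 29.99 mean [0.6069 0.1717] hue 17.0 box [[0.5649999976158142, 0.19200000166893005], [0.6010000109672546, 0.1289999932050705], [0.6389999985694885, 0.1509999930858612], [0.6029999852180481, 0.21400000154972076]]
0.09 [421 318] 1580 c [0.5291 0.4796] [0.1951 0.179 ] 1.5 mean [0.5021 0.4664] hue 17.0 box [[0.42899999022483826, 0.5659999847412109], [0.4339999854564667, 0.3880000114440918], [0.6290000081062317, 0.3930000066757202], [0.6240000128746033, 0.5720000267028809]]
0.09 [391 344] 1201 c [0.6183 0.4813] [0.1136 0.1804] 3.85 mean [0.6242 0.4885] hue 17.0 box [[0.5559999942779541, 0.5669999718666077], [0.5680000185966492, 0.3869999945163727], [0.6809999942779541, 0.39500001072883606], [0.6690000295639038, 0.574999988079071]]
```

View pics/push2.png

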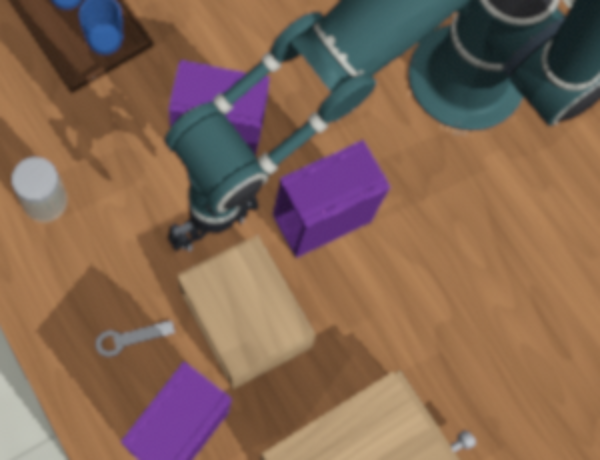

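The riser now lies on its broad side, with top corners at (260,240), (180,275), (232,385) and (313,340), short of the cabinet. Next I'll fit its outline and back the hand off.

Emit:
{"method": "drive_tool", "body": {"claw": [85,85,85,85,85,85,85,85], "slide": [[0,-0.08,0],[0,-0.09,0],[0,-0.09,-0.08],[0,-0.09,-0.16],[0,-0.09,-0.22],[0,-0.09,-0.22],[0,-0.09,-0.22],[0,-0.09,-0.22]], "yaw": [0,0,0,0,0,0,0,0]}}

```text
time: 4.58
tool_pos: [0.5794, 0.0223, 0.2173]
tcp_rot: [2.249, 2.192, 0.002]
wrist_force: [0.2, -0.8, 0.0]
width: 0.995
grip_force: 0.0
```

```bash
cat >> h.py <<'E'
def oak(c,x0,x1,y0,y1):
    w=cloud(c);hsv=cv2.cvtColor(c["color"],cv2.COLOR_RGB2HSV).astype(int)
    R=(w[...,1]>y0)&(w[...,1]<y1)&(w[...,0]>x0)&(w[...,0]<x1)&(hsv[...,0]<26)&(hsv[...,2]>160)&(hsv[...,1]<118)&(w[...,2]>.06)
    R=cv2.morphologyEx(R.astype(np.uint8),cv2.MORPH_OPEN,np.ones((3,3)))
    nn,l,s,ce=cv2.connectedComponentsWithStats(R);i=1+s[1:,4].argmax()
    v,u=np.where(l==i);P=cast(c,np.c_[u,v],.09)
    r=cv2.minAreaRect(P[:,:2].astype(np.float32));print(s[i,4],np.round(r[0],4),np.round(r[1],4),round(r[2],2),cv2.boxPoints(r).round(4).tolist(),"z",np.median(w[...,2][l==i]).round(4))
    for lab,ax,f in(("near",1,np.min),("far",1,np.max)):
        b=np.array([(x,f(P[abs(P[:,0]-x)<.005,1])) for x in np.arange(r[0][0]-.06,r[0][0]+.06,.01)])
        print(lab,"at .578",np.polyfit(b[:,0]-.578,b[:,1],1).round(4))
E
python3 - <<'E'
from h import *
for n in("scene","top"):
    c=bot.read_camera(n);print(n);oak(c,.45,.69,.03,.36)
E
```

```text
scene
2664 [0.5825 0.1932] [0.1921 0.1489] 87.72 [[0.5042999982833862, 0.10019999742507935], [0.652999997138977, 0.094200000166893], [0.6607000231742859, 0.28619998693466187], [0.511900007724762, 0.2921000123023987]] z 0.0908
near at .578 [-0.0246  0.0985]
far at .578 [-0.0506  0.2886]
top
1717 [0.5847 0.1941] [0.182  0.1483] 87.62 [[0.5067999958992004, 0.10620000213384628], [0.6549999713897705, 0.10000000149011612], [0.6625999808311462, 0.28189998865127563], [0.5144000053405762, 0.288100004196167]] z 0.0903
near at .578 [0.058  0.1074]
far at .578 [-0.0415  0.284 ]
```

Emit:
{"method": "drive_tool", "body": {"claw": [85,85,85,85,85,85,85,85], "slide": [[0,0.07,0],[0,0.105,0],[0,0.12,0],[0,0.135,0],[0,0.15,0],[0,0.165,0],[0,0.18,0],[0,0.195,0]], "yaw": [0.016,0.016,0.016,0.016,0.016,0.016,0.016,0.016]}}

```text
time: 5.35
tool_pos: [0.5801, 0.1187, 0.2184]
tcp_rot: [2.19, 2.246, 0.003]
wrist_force: [1.0, -7.4, 5.9]
width: 0.993
grip_force: 3.7
```

Emit:
{"method": "drive_tool", "body": {"claw": [85,85,85,85,85,85,85,85], "slide": [[0,0.012,0],[0,0.024,0],[0,0.036,0],[0,0.048,0],[0,0.06,0],[0,0.07,0],[0,0.08,0],[0,0.08,0]], "yaw": [0,0,0,0,0,0,0,0]}}

```text
time: 6.02
tool_pos: [0.5799, 0.1593, 0.2182]
tcp_rot: [2.191, 2.247, 0.004]
wrist_force: [0.8, -3.8, 2.2]
width: 0.996
grip_force: 2.0
```

Run:
```python
from h import *
c=bot.read_camera("scene");oak(c,.45,.69,.08,.376);save("push3.png",c["color"][100:400,230:530],2)
```

```text
2597 [0.5763 0.266 ] [0.1487 0.1875] 1.3 [[0.4999000132083893, 0.3580999970436096], [0.5041000247001648, 0.17059999704360962], [0.6527000069618225, 0.17399999499320984], [0.6485000252723694, 0.3614000082015991]] z 0.0909
near at .578 [-0.0688  0.1784]
far at .578 [0.026  0.3591]
```

View pics/push3.png

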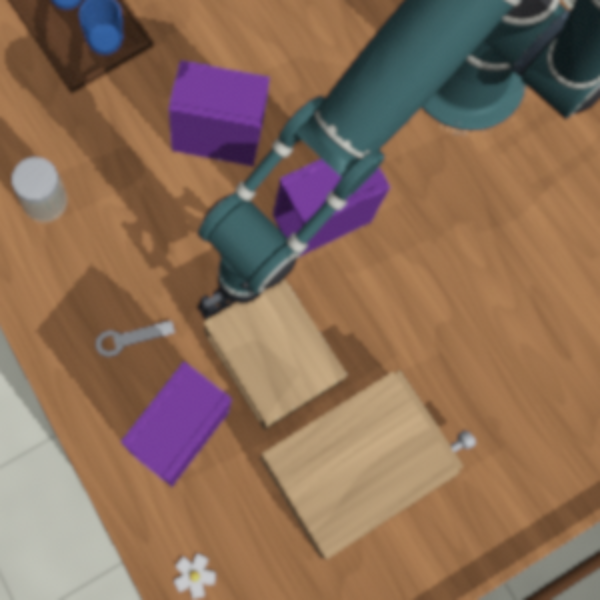

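The riser is aligned to about 1.4°, the same yaw as the cabinet. The gap between them is about 34 mm, and the purple block at (175,415) stays clear.

Emit:
{"method": "drive_tool", "body": {"claw": [85,85,85,85,85,85,85,85], "slide": [[0,0.01,0],[0,0.02,0],[0,0.03,0],[0,0.038,0],[0,0.044,0],[0,0.05,0],[0,0.055,0],[0,0.058,0]], "yaw": [0,0,0,0,0,0,0,0]}}

```text
time: 6.73
tool_pos: [0.5793, 0.1878, 0.2173]
tcp_rot: [2.192, 2.247, 0.0]
wrist_force: [-0.1, -8.3, 5.3]
width: 0.993
grip_force: 3.9
```

Emit:
{"method": "drive_tool", "body": {"claw": [85,85,85,85], "slide": [[0,0.002,0],[0,0.004,0],[0,0.006,0],[0,0.006,0]], "yaw": [0,0,0,0]}}

```text
time: 7.07
tool_pos: [0.5792, 0.1907, 0.2172]
tcp_rot: [2.192, 2.247, 0.0]
wrist_force: [0.6, -6.3, 4.9]
width: 0.992
grip_force: 3.4
```

Emit:
{"method": "drive_tool", "body": {"claw": [85,85,85], "slide": [[0,0.002,0],[0,0.004,0],[0,0.004,0]], "yaw": [0,0,0]}}

```text
time: 7.32
tool_pos: [0.5792, 0.1925, 0.2172]
tcp_rot: [2.192, 2.247, -0.0]
wrist_force: [0.0, -8.4, 5.7]
width: 0.996
grip_force: 4.1
```

Emit:
{"method": "drive_tool", "body": {"claw": [85,85,85], "slide": [[0,0.002,0],[0,0.004,0],[0,0.004,0]], "yaw": [0,0,0]}}

```text
time: 7.57
tool_pos: [0.5793, 0.193, 0.2172]
tcp_rot: [2.19, 2.246, -0.004]
wrist_force: [-1.0, -14.8, 8.0]
width: 0.993
grip_force: 7.7
```

Emit:
{"method": "drive_tool", "body": {"claw": [85,85,85], "slide": [[0,0.002,0],[0,0.002,0],[0,0.002,0]], "yaw": [0,0,0]}}

```text
time: 7.82
tool_pos: [0.5793, 0.1932, 0.2172]
tcp_rot: [2.19, 2.245, -0.006]
wrist_force: [-0.2, -17.5, 9.7]
width: 0.992
grip_force: 9.3
```

Run:
```python
from h import *
c=bot.read_camera("scene");save("end.png",c["color"][240:360,300:440],4)
```

```text
(no output)
```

View pics/end.png

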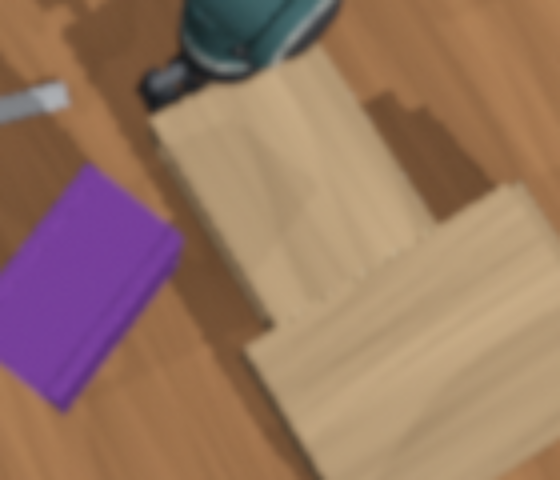

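The riser sits flush against the cabinet with no gap along the seam from (275,325) to (435,225). The force has risen to a stall, so I'll back off straight and then go up.

Emit:
{"method": "drive_tool", "body": {"claw": [85,85,85,85,85,85,85,85], "slide": [[0,-0.01,0],[0,-0.04,0],[0,-0.1,0],[0,-0.16,0],[0,-0.16,0.08],[0,-0.16,0.16],[0,-0.2,0.24],[0,-0.26,0.32]], "yaw": [0,0,0,0,0,0,0,0]}}

```text
time: 8.53
tool_pos: [0.5782, 0.0738, 0.3688]
tcp_rot: [-2.191, -2.251, -0.003]
wrist_force: [0.4, -0.1, 0.4]
width: 0.994
grip_force: 0.0
```

Emit:
{"method": "drive_tool", "body": {"claw": [85,85,85,85,85,85], "slide": [[0,-0.08,0.08],[0,-0.1,0.1],[0,-0.1,0.1],[0,-0.1,0.1],[0,-0.1,0.1],[0,-0.1,0.1]], "yaw": [0,0,0,0,0,0]}}

```text
time: 9.03
tool_pos: [0.5777, 0.0242, 0.4144]
tcp_rot: [-2.191, -2.247, 0.003]
wrist_force: [0.3, 1.1, 1.0]
width: 0.995
grip_force: 0.0
```

Run:
```python
from h import *
s=bot.read_state();print(s["tool_pos"],abs(s["joint_vel"]).max())
for n in("scene","top"):
    c=bot.read_camera(n);oak(c,.4,.72,.08,.39)
    z=cloud(c)[...,2]
save("final.png",c["color"][100:320,120:520],2)
```

```text
[0.57769583 0.02417447 0.41437595] 0.00933121645652339
2695 [0.5754 0.2968] [0.1482 0.1895] 1.3 [[0.499099999666214, 0.38989999890327454], [0.5034000277519226, 0.2003999948501587], [0.6516000032424927, 0.2037999927997589], [0.6473000049591064, 0.39320001006126404]] z 0.0909
near at .578 [0.042  0.2041]
far at .578 [0.0012 0.3895]
1767 [0.5774 0.2965] [0.1455 0.1868] 1.39 [[0.5023999810218811, 0.3880999982357025], [0.5069000124931335, 0.2013999968767166], [0.652400016784668, 0.20489999651908875], [0.6478999853134155, 0.39160001277923584]] z 0.0903
near at .578 [0.0416 0.2041]
far at .578 [0.0021 0.3879]
```

View pics/final.png

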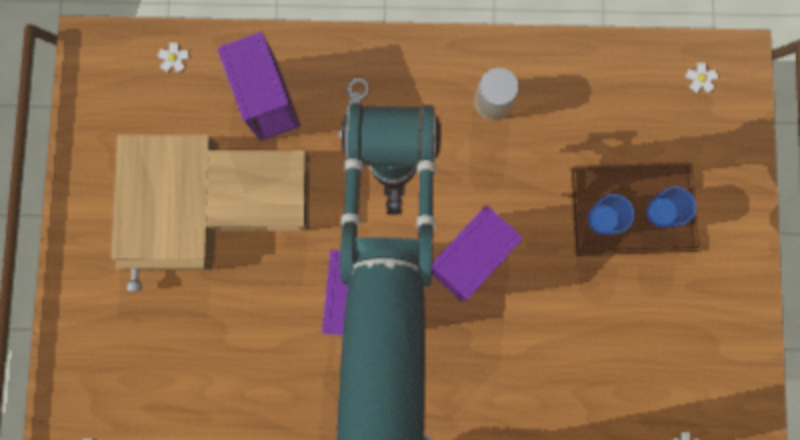

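The riser (255,190) sits flush against the cabinet, which starts at (207,200). The door is shut, everything else is where it was, and the hand is clear.

```bash
python3 -c "
from workcell import bot
print(bot.finish_job())"
```

```text
the job is handed in; nothing more can be done
None
```

The job is handed in: the oak riser was tipped onto its broad side and pushed flush against the cabinet's side (fits within about 1 mm, both tops at 90 mm), and the hand was clear at about 9 s, though no verdict came back.

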